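# Lock the banding wheel

## Robot

A 6-joint arm with a two-finger parallel gripper is mounted at the origin on the work surface; the furniture and walls round the work are solid. World frame = base frame: x ahead of the robot, y to its left, z up, the work surface at z = 0. Lengths are in m, angles in degrees, forces in N, time in s.
With the tool pointing down it reaches from about 0.35 to 0.725 m from the base axis. Payload 4.3 kg.
Tool frame: the origin (TCP) lies midway between the tips of the shut fingers; the grasp point (between the pads) lies 19 mm behind it (arm.grip_point_offset is the distance from the TCP to the grasp point, in m); z points along the fingers, y is the line along which they close (so a half turn about z gives the same grasp; the last joint's range is limited). The gripper opens to 85 mm and grips with 20 to 120 N. Pads are 22 mm wide; open, the fingers measure 114 mm over their backs; the gripper's body (76 mm by 85 mm) begins 54 mm behind the grasp point. The pads swing forward as they close: fully open they stand 13 mm farther back than shut.
Start: joints at [58.768, 21.618, 4.641, 73.018, 0, 83.68], TCP at [0.242, 0.522, 0.231] pointing down, gripper open.
Joint ranges: [-156.06, 156.06], [-48.1, 94.91], [-58.44, 69.94], [-101.28, 121.22], [-78.64, 73.56], [-180, 180]. Speed limits (degrees/s): [147.25, 147.25, 180, 180, 180, 180].

## Interface

Orientations are given as a 3x3 rotation matrix whose columns are the frame's x, y, z axes.
In Python, from bench import sensors, capture, calibration, sign_off, arm gives the robot as it stands.
- The arm moves only by the shell command python3 -m handwheel 'ROWS' [FORCE]. ROWS is JSON, a list of rows, each an object of numbers: "wx", "wy", "wz": the turn, a rotation vector about the tool's x, y, z in degrees; "dx", "dy", "dz": the shift along the tool's x, y, z in mm; "gripper": the opening, from 0 (shut) to 1 (fully open). In form: [{"wx": .., "wy": .., "wz": .., "dx": .., "dy": .., "dz": .., "gripper": ..}, ...]. A call has 1 to 5 rows; each row is the pose to reach, as a shift and turn from the pose commanded when the call began, along the tool's axes at that moment; what a row does not reach only later rows make up. A row lasts 1/10 s, in which the tool goes at most 50 mm and 8.59 degrees, less where a joint would pass 70% of its speed; a pose out of reach is approached as far as the arm can. A call with a gripper value outside its range is refused whole. The fingers move at their own pace and stop on an object; FORCE is the grip in N (left out, the last holds). Time passes only in rows, so rows that repeat a pose let the fingers close. It gives the time, the measured TCP pose, the force, the opening and the grip force at its end, in the units of the state.
- sensors.state(): the state, without advancing time (a new reading comes with each control period).
- capture(name): name is "side" or "top"; returns the picture (384x512x3 uint8, blue, green, red); there is no depth.
- calibration(name): a dict with "fx", "fy", "cx", "cy" (pixels), "xyz" and "orientation" of the camera in the world. Camera axes: x right, y down, z forward; pixel columns grow to the right and rows downward; lengths in m; the calibration is good to about 2 mm. A picture is of the moment at which its call begins. calibration takes no time and is no camera call.
- sign_off(): hands the job in; it is judged then, once.
The state is a dict: "time": time; "joint_pos": joint angles; "qvel": joint speeds; "joint_efforts": joint torques, N m; "tcp_pos": TCP position; "tcp_rot": TCP orientation; "force": force on the tool from outside, world axes, zero at the start; "wrist_torque": the same for the moment, N m; "gripper_width": opening from 0.0 (shut) to 1.0 (fully open); "finger_force": force on a finger pad.
Only numpy, scipy, OpenCV 4.12 (cv2) and the standard library are available. Lean on these libraries where they do the work, as an engineer would, in place of code of your own. Each camera call takes 0.05 s, during which the arm holds its last target. There are 200 camera calls.

## Task

A fresh casting stands on the banding wheel and the wheel must be locked before carving. With the fingertips, push one of the upright black pins round until either slot of the disc under the wheel head lines up with the steel lock bar, then push the bar in by its red thumb tab until it is fully home, with the tab up against the guide and the nose in the slot. Push only: pinch and lift nothing, do not touch the casting or let it shift on the wheel, and leave the things on the bench where they are.

Things in the scene. Friction and masses are not known exactly. Their poses are not given: they have to be found in the camera images.
- banding_wheel: Cast grey banding wheel (turntable), fixed to the bench. Origin on the wheel's axis at bench height, z up; its x axis is level and points from the wheel's axis outward along the lock bar. r below means distance from the wheel's axis. Round head of radius 97 mm, its flat top at z 101 mm.
- bar_guide (a point): Outer end of the guide in which the lock bar slides: mid-width, at r 194 mm and bar height z 82 mm; axes as the wheel's. The guide, under a steel cover plate, lies at r 146 to 194 mm, 34 mm wide, top (screw heads) at z 97 mm; its floor at z 77 mm goes on under the bar to r 212 mm. Its grey bracket's foot covers r 71 to 221 mm, 52 mm wide.
- banding_wheel_head (a joint): Turning angle of the wheel head with the locking disc, rad, counter-clockwise positive seen from above, no stops. At 0 and pi (every half turn) a slot faces the lock bar. It turns easily (friction 0.01 N m, damping 0.05 N m s) and runs on a few degrees if pushed fast.
- locking_disc (a point): Aluminium locking disc, radius 128 mm, z 78 to 87 mm, fixed under the wheel head and standing out 31 mm round it. Origin on the wheel's axis at bench height; two opposite slots along its +x and -x axis. Each slot is 17 mm wide, runs from the rim in to r 98 mm, has a mouth chamfered by 3.5 mm and red paint along both sides.
- pin_1 (a point): Upright black turning pin 1 of 4 on the disc, 12 mm in diameter, top at z 132 mm (steel foot 18 mm across up to z 91 mm). The point is on the pin's axis at r 113 mm and z 110 mm; seen from above the pin stands 45 degrees counter-clockwise from the disc's x axis. Push it sideways, round the wheel.
- pin_2 (a point): Upright black turning pin 2 of 4 on the disc, 12 mm in diameter, top at z 132 mm (steel foot 18 mm across up to z 91 mm). The point is on the pin's axis at r 113 mm and z 110 mm; seen from above the pin stands 135 degrees counter-clockwise from the disc's x axis. Push it sideways, round the wheel.
- pin_3 (a point): Upright black turning pin 3 of 4 on the disc, 12 mm in diameter, top at z 132 mm (steel foot 18 mm across up to z 91 mm). The point is on the pin's axis at r 113 mm and z 110 mm; seen from above the pin stands 225 degrees counter-clockwise from the disc's x axis. Push it sideways, round the wheel.
- pin_4 (a point): Upright black turning pin 4 of 4 on the disc, 12 mm in diameter, top at z 132 mm (steel foot 18 mm across up to z 91 mm). The point is on the pin's axis at r 113 mm and z 110 mm; seen from above the pin stands 315 degrees counter-clockwise from the disc's x axis. Push it sideways, round the wheel.
- bar_tab (a point): Red upright thumb tab at the lock bar's outer end: 6 mm thick along the bar, 32 mm wide, z 77 to 122 mm. The point is mid-thickness, at z 107 mm; x axis along the bar, outward. Starts at r 229 to 239 mm; fully home at r 197 mm, its inner face on the guide's end. Push its outer face toward the wheel's axis; the bar slides with about 1 N of friction.
- bar_nose (a point): Pointed tip of the lock bar (loose steel bar 14 mm wide, 10 mm high, z 77 to 87 mm, 1 mm play each side in the guide), 95 mm inward of the tab. At the start at r 134 to 144 mm, clear of the disc; fully home at r 102 mm in the slot. A 90 degree point 7 mm long: it draws the disc into line when a slot is within about 4 mm at the rim.
- casting: White plaster casting with three nubs, 68 x 83 x 28 mm, loose on the middle of the wheel head; origin at the centre of its underside (z 101 mm). Not to be touched.
- glaze_jar: Glass glaze jar, 96 mm across, 153 mm high, bystander; origin at the centre of its underside.
- plaster_block: White plaster block 65 x 102 x 35 mm, bystander; origin at the centre of its underside.
- sanding_block: Dark sanding block 53 x 87 x 28 mm, bystander; origin at the centre of its underside.
Things that resemble listed ones, but are neither listed nor needed, are in the scene too. What is shaped like the part that bears bar_tab but yellow is not meant.

How it is judged:
By the outcome, as a careful person would: the job done as asked, in the order asked, and still so for the second after the job is handed in, with the robot touching nothing.
It also fails if it takes over 51 s, if anything falls off the work surface, if the arm or the gripper's body presses on something with over 40 N, if the wrist force passes 120 N, or if a joint passes its speed limit or range.

## Working session

There is one attempt and no reset: what is moved stays moved. The work goes in short steps, Python scripts to look and compute and a shell command to move; the robot and the scene stay as the last step left them, time stands still between calls to the robot, and variables do not carry over. Pictures are saved under pics/ and viewed, at most 10 in all, crops included, and the job is handed in when it is done.

```bash
mkdir -p pics; python3 - <<'E'
from bench import sensors,capture,calibration
import cv2
for n in("side","top"):
    cv2.imwrite(f"pics/{n}0.png",capture(n)); c=calibration(n); print(n,c)
s=sensors.state();print(s)
E
```

```text
side {'fx': 497.1636683112197, 'fy': 497.1636683112197, 'cx': 256.5636783204004, 'cy': 189.47822557507328, 'xyz': array([ 0.23600024, -0.91461495,  0.85445948]), 'orientation': array([[ 0.95331647, -0.20876162,  0.21818867],
       [-0.30148312, -0.61684133,  0.72705895],
       [-0.01719421, -0.75889747, -0.6509831 ]])}
top {'fx': 368.74371060107825, 'fy': 368.74371060107825, 'cx': 253.1438645250387, 'cy': 187.10626569885935, 'xyz': array([ 0.38992539, -0.04726751,  1.01614152]), 'orientation': array([[-0.02943123, -0.99225776,  0.12065795],
       [-0.99938406,  0.02690253, -0.0225336 ],
       [ 0.01911314, -0.12124682, -0.99243836]])}
{'time': 0.1, 'joint_pos': array([5.87664556e+01, 2.16588823e+01, 4.57053559e+00, 7.30166903e+01,
       1.76678796e-03, 8.36805207e+01]), 'qvel': array([-0.03997695, -0.07180938,  0.18488802,  0.02508366,  0.00304917,
       -0.0643205 ]), 'joint_efforts': array([ 1.38549072e-03, -4.64692855e+01,  2.70582801e+01,  1.20224003e-02,
       -7.55927886e-05, -2.82571939e-06]), 'tcp_pos': array([0.24190705, 0.52100365, 0.23044226]), 'tcp_rot': array([[-9.06940505e-01,  4.21257601e-01, -9.76952376e-04],
       [ 4.21258669e-01,  9.06939208e-01, -1.55154187e-03],
       [ 2.32437607e-04, -1.81870583e-03, -9.99998319e-01]]), 'force': array([0.15792166, 0.03929936, 0.16284712]), 'wrist_torque': array([ 0.04115207,  0.03716557, -0.00606558]), 'finger_force': 0.0, 'gripper_width': 0.999774711330639}
```

View pics/top0.png

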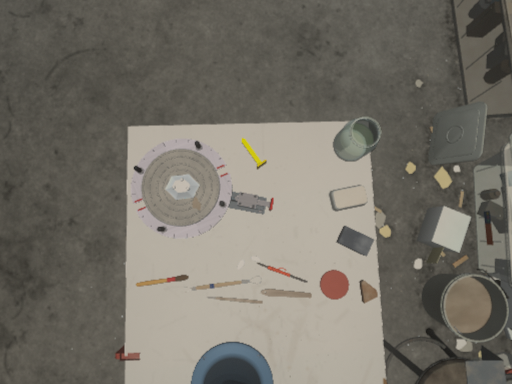

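View pics/side0.png

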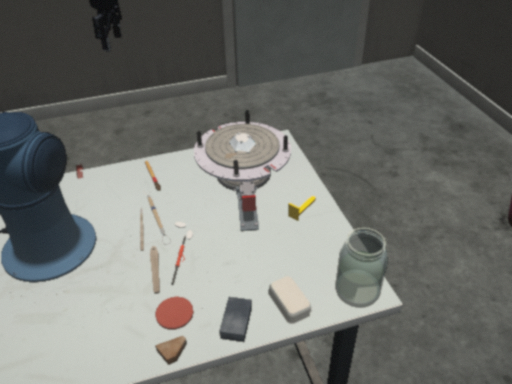

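The top view shows the wheel at about px (182,188), the bar running right to its red tab at (271,204), and the slots' red paint at about (223,170) and (140,206). Next I'll take an enlarged crop.

```bash
python3 - <<'E'
import cv2
i=cv2.imread("pics/top0.png")[130:250,120:280]
cv2.imwrite("pics/c.png",cv2.resize(i,None,fx=5,fy=5,interpolation=cv2.INTER_CUBIC))
E
```

```text
(no output)
```

View pics/c.png

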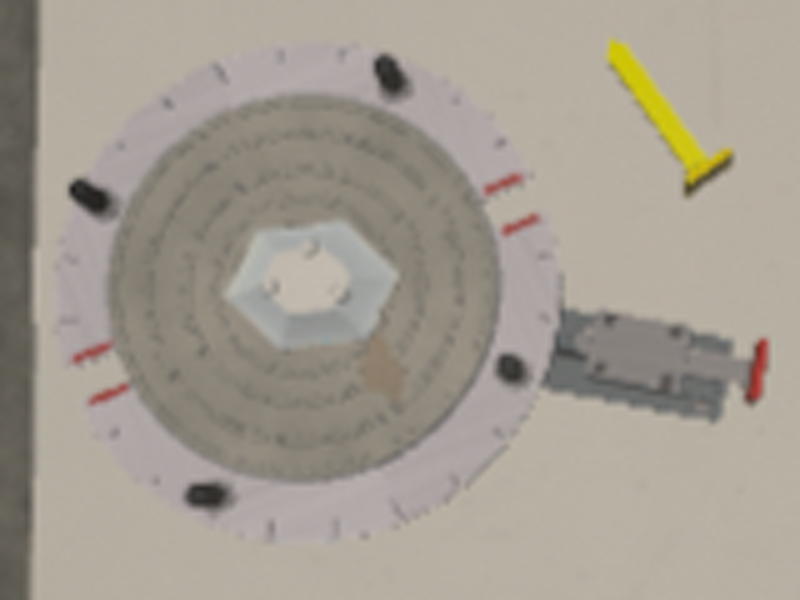

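The enlarged crop shows the slots at crop px (512,205) and (100,373), four pin tops, and the bar about 33° clockwise of the right slot. I'll fit the wheel's pose to these points.

```bash
cat > h.py <<'E'
import numpy as np
from bench import calibration
def proj(n,P):
    c=calibration(n); q=(np.atleast_2d(P)-c["xyz"])@c["orientation"]
    return np.c_[c["fx"]*q[:,0]/q[:,2]+c["cx"],c["fy"]*q[:,1]/q[:,2]+c["cy"]]
def cyl(p,r,a,z):
    a=np.radians(a); return [p[0]+r*np.cos(a),p[1]+r*np.sin(a),z]
def ray(n,u,v,z):
    c=calibration(n); d=c["orientation"]@[(u-c["cx"])/c["fx"],(v-c["cy"])/c["fy"],1]
    return c["xyz"]+d*(z-c["xyz"][2])/d[2]
E
python3 - <<'E'
from h import *
from scipy.optimize import least_squares
px=np.array([[385,65],[78,185],[195,495],[507,361],[512,205],[100,373],[760,370]])/5+[119.6,129.6]
def f(p):  # x,y,slot angle,bar angle,r tab
    P=[cyl(p,.113,p[2]+45+90*k,.130) for k in range(4)]+[cyl(p,.113,p[2]+180*k,.087) for k in (0,1)]+[cyl(p,p[4],p[3],.107)]
    return (proj("top",P)-px).ravel()
s=least_squares(f,[.4,.13,-65,-98,.234],x_scale=[.1,.1,10,10,.1])
print(s.x,s.fun.round(2))
p=s.x
print("side px",proj("side",[[p[0],p[1],.101],cyl(p,p[4],p[3],.107)]+[cyl(p,.113,p[2]+45+90*k,.132) for k in range(4)]).round(1))
# guide axis check: cover plate corner screws
for q in ([580,345],[690,355]): print(ray("top",q[0]/5+119.6,q[1]/5+129.6,.097))
a=np.radians(p[3]); b=np.radians(p[2])
for k in range(4): print("pin",k,cyl(p,.113,p[2]+45+90*k,.11))
E
```

```text
[   0.50838496    0.1139237   -68.97797167 -102.51988721    0.23177194] [-0.04 -0.16 -0.13  0.46  0.16 -0.3   0.14  0.7   0.5  -0.6  -0.63 -0.16
  0.    0.  ]
side px [[242.2 143.7]
 [248.9 201. ]
 [285.7 136. ]
 [247.3 110.6]
 [198.6 131.7]
 [235.4 160.4]]
[ 0.47392768 -0.02343644  0.097     ]
[ 0.46738567 -0.07827893  0.097     ]
pin 0 [np.float64(0.6116332638414406), np.float64(0.06800215135000529), 0.11]
pin 1 [np.float64(0.5543065127019254), np.float64(0.21717199952244293), 0.11]
pin 2 [np.float64(0.4051366645294878), np.float64(0.1598452483829278), 0.11]
pin 3 [np.float64(0.46246341566900295), np.float64(0.010675400210490127), 0.11]
```

```bash
cat >> h.py <<'E'
from scipy.spatial.transform import Rotation as R
def d(xyz,yaw):
    from bench import sensors
    s=sensors.state(); M=s["tcp_rot"]; a=np.radians(yaw)
    T=np.c_[[np.cos(a),np.sin(a),0],[np.sin(a),-np.cos(a),0],[0,0,-1]]
    return (M.T@(np.array(xyz)-s["tcp_pos"])*1000).round(1), R.from_matrix(M.T@T).as_rotvec(degrees=True).round(2)
def pushpose(p,a,gap):  # tip on the ccw side of the pin at angle a, pushing clockwise
    r=np.radians(a); t=np.array([np.sin(r),-np.cos(r)])
    return np.r_[np.array(cyl(p,.113,a,0))[:2]-t*(.017+gap),.108], np.degrees(np.arctan2(t[1],t[0]))
W=[.5084,.1139]; BAR=-102.5
E
python3 - <<'E'
from h import *
q,y=pushpose(W,-114,.010); print(q,y); q[2]=.2; print(d(q,y))
E
```

```text
[ 4.87104487e-01 -3.12526077e-04  1.08000000e-01] 156.0
(array([-442. , -369.5,   31. ]), array([-0.1 , -0.01, -0.91]))
```

```bash
python3 -m handwheel '[{"dx":-38,"dy":-32,"dz":3,"gripper":0},{"dx":-75,"dy":-63,"dz":6,"gripper":0},{"dx":-112,"dy":-94,"dz":9,"gripper":0},{"dx":-149,"dy":-125,"dz":12,"gripper":0},{"dx":-186,"dy":-156,"dz":15,"gripper":0}]' 30
python3 -m handwheel '[{"dx":-37,"dy":-31,"dz":2,"gripper":0},{"dx":-74,"dy":-62,"dz":4,"gripper":0},{"dx":-111,"dy":-93,"dz":6,"gripper":0},{"dx":-148,"dy":-124,"dz":8,"gripper":0},{"dx":-185,"dy":-155,"dz":10,"gripper":0}]'
python3 -c "
from h import *
q,y=pushpose(W,-114,.010); q[2]=.2; print(d(q,y))"
```

```text
(array([-442. , -369.5,   31. ]), array([-0.1 , -0.01, -0.91]))invalid input at $[0]: expected keys wx, wy, wz, dx, dy, dz, gripper
invalid input at $[0]: expected keys wx, wy, wz, dx, dy, dz, gripper
```

All keys are required in every row.

```bash
python3 -m handwheel '[{"wx":0,"wy":0,"wz":0,"dx":-38,"dy":-32,"dz":3,"gripper":0},{"wx":0,"wy":0,"wz":0,"dx":-75,"dy":-63,"dz":6,"gripper":0},{"wx":0,"wy":0,"wz":0,"dx":-112,"dy":-94,"dz":9,"gripper":0},{"wx":0,"wy":0,"wz":0,"dx":-149,"dy":-125,"dz":12,"gripper":0},{"wx":0,"wy":0,"wz":0,"dx":-186,"dy":-156,"dz":15,"gripper":0}]' 30
python3 -m handwheel '[{"wx":0,"wy":0,"wz":0,"dx":-37,"dy":-31,"dz":2,"gripper":0},{"wx":0,"wy":0,"wz":0,"dx":-74,"dy":-62,"dz":4,"gripper":0},{"wx":0,"wy":0,"wz":0,"dx":-111,"dy":-93,"dz":6,"gripper":0},{"wx":0,"wy":0,"wz":0,"dx":-148,"dy":-124,"dz":8,"gripper":0},{"wx":0,"wy":0,"wz":0,"dx":-185,"dy":-155,"dz":10,"gripper":0}]'
python3 -c "
from h import *
q,y=pushpose(W,-114,.010); q[2]=.2; print(d(q,y))"
```

```text
time: 0.6
tcp_pos: [0.3453, 0.2998, 0.2159]
tcp_rot: [[-0.907, 0.421, -0.0], [0.421, 0.907, -0.0], [0.0, -0.0, -1.0]]
force: [1.6, 0.6, 0.6]
gripper_width: 0.145
finger_force: 0.0
time: 1.1
tcp_pos: [0.4478, 0.0813, 0.206]
tcp_rot: [[-0.907, 0.421, -0.0], [0.421, 0.907, 0.0], [0.0, 0.0, -1.0]]
force: [0.4, 0.6, -0.2]
gripper_width: 0.0
finger_force: 0.0
(array([-70. , -57.5,   6. ]), array([ 0.01, -0.02, -0.92]))
```

```bash
python3 -m handwheel '[{"wx":0,"wy":0,"wz":-1,"dx":-36,"dy":-29,"dz":3,"gripper":0},{"wx":0,"wy":0,"wz":-1,"dx":-70,"dy":-57,"dz":6,"gripper":0},{"wx":0,"wy":0,"wz":-1,"dx":-70,"dy":-57,"dz":40,"gripper":0},{"wx":0,"wy":0,"wz":-1,"dx":-70,"dy":-57,"dz":60,"gripper":0},{"wx":0,"wy":0,"wz":-1,"dx":-70,"dy":-57,"dz":60,"gripper":0}]'
python3 - <<'E'
from h import *
from bench import capture
import cv2
q,y=pushpose(W,-114,.010); print(d(q,y))
i=capture("side")[80:230,160:330]; j=capture("top")[130:250,120:280]
cv2.imwrite("pics/s1.png",np.hstack([cv2.resize(i,(453,400),interpolation=2),cv2.resize(j,(340,255),interpolation=2)[:400] if 0 else cv2.copyMakeBorder(cv2.resize(j,(340,255),interpolation=2),0,145,0,0,0)]))
E
```

```text
time: 1.6
tcp_pos: [0.4842, 0.0019, 0.1431]
tcp_rot: [[-0.914, 0.406, -0.007], [0.406, 0.914, 0.001], [0.007, -0.002, -1.0]]
force: [-0.7, -0.2, -0.2]
gripper_width: -0.003
finger_force: 0.0
(array([-3.8, -0.8, 35.1]), array([-0.11, -0.39,  0.03]))
```

View pics/s1.png

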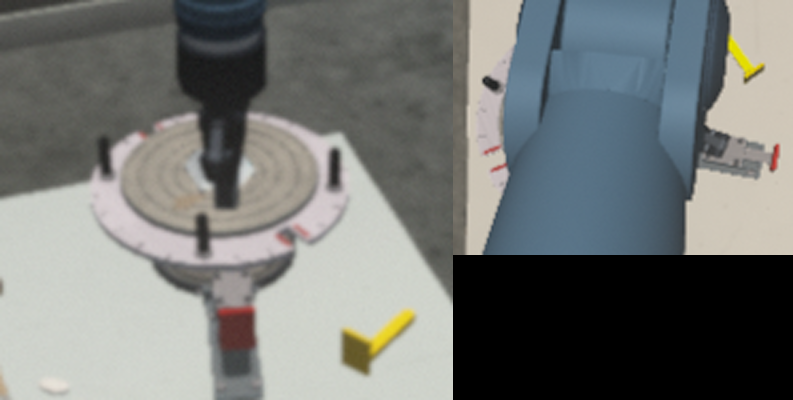

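The tip hangs on the bar side of pin 3 (tip at crop (228,205), pin at (203,235)) with a gap of about 1 cm. I'll lower it now.

```bash
python3 -m handwheel '[{"wx":0,"wy":0,"wz":0,"dx":-3,"dy":0,"dz":12,"gripper":0},{"wx":0,"wy":0,"wz":0,"dx":-3,"dy":0,"dz":24,"gripper":0},{"wx":0,"wy":0,"wz":0,"dx":-3,"dy":0,"dz":35,"gripper":0},{"wx":0,"wy":0,"wz":0,"dx":-3,"dy":0,"dz":35,"gripper":0}]'
python3 - <<'E'
from h import *
for a in (-114,-120,-126,-132,-138,-144,-147.5):
    q,y=pushpose(W,a,0); print(a,*d(q,y))
E
```

```text
time: 2.1
tcp_pos: [0.4891, 0.0011, 0.1101]
tcp_rot: [[-0.914, 0.405, -0.002], [0.405, 0.914, 0.0], [0.002, -0.0, -1.0]]
force: [-0.9, -0.3, -0.3]
gripper_width: 0.003
finger_force: 0.0
-114 [11.2 -2.1  2.1] [-0.03 -0.11  0.12]
-120 [23.1 -3.2  2.2] [-0.03 -0.1   6.12]
-126 [35.1 -3.1  2.2] [-0.04 -0.1  12.12]
-132 [47.  -1.8  2.2] [-0.04 -0.1  18.12]
-138 [58.6  0.8  2.2] [-0.05 -0.1  24.12]
-144 [70.   4.7  2.3] [-0.06 -0.1  30.12]
-147.5 [76.4  7.4  2.3] [-0.06 -0.1  33.62]
```

```bash
python3 -m handwheel '[{"wx":0,"wy":0,"wz":0,"dx":6,"dy":-2,"dz":2,"gripper":0},{"wx":0,"wy":0,"wz":0,"dx":11,"dy":-2,"dz":2,"gripper":0},{"wx":0,"wy":0,"wz":3,"dx":17,"dy":-3,"dz":2,"gripper":0},{"wx":0,"wy":0,"wz":6,"dx":23,"dy":-3,"dz":2,"gripper":0},{"wx":0,"wy":0,"wz":9,"dx":29,"dy":-3,"dz":2,"gripper":0}]'
python3 - <<'E'
from h import *
for a in (-123,-126,-129,-132,-135,-138,-141,-144,-147.5):
    q,y=pushpose(W,a,0); print(a,*d(q,y))
E
```

```text
time: 2.6
tcp_pos: [0.462, 0.0099, 0.1099]
tcp_rot: [[-0.838, 0.545, 0.001], [0.545, 0.838, -0.0], [-0.001, 0.0, -1.0]]
force: [-0.3, -0.3, -0.5]
gripper_width: -0.002
finger_force: 0.2
-123 [ 0.7 -0.5  1.9] [ 0.02  0.06 -0.04]
-126 [ 6.7 -1.2  1.9] [0.02 0.06 2.96]
-129 [12.6 -1.6  1.9] [0.02 0.06 5.96]
-132 [18.6 -1.8  1.9] [0.02 0.06 8.96]
-135 [24.6 -1.6  1.9] [ 0.02  0.06 11.96]
-138 [30.6 -1.1  1.9] [ 0.03  0.06 14.96]
-141 [36.5 -0.2  1.9] [ 0.03  0.06 17.96]
-144 [42.4  0.9  1.8] [ 0.03  0.06 20.96]
-147.5 [49.1  2.6  1.8] [ 0.03  0.06 24.46]
```

```bash
python3 -m handwheel '[{"wx":0,"wy":0,"wz":3,"dx":6.5,"dy":-1,"dz":1,"gripper":0},{"wx":0,"wy":0,"wz":6,"dx":12.5,"dy":-1.5,"dz":1,"gripper":0},{"wx":0,"wy":0,"wz":9,"dx":18.5,"dy":-2,"dz":1,"gripper":0},{"wx":0,"wy":0,"wz":11,"dx":22.5,"dy":-1.5,"dz":1,"gripper":0},{"wx":0,"wy":0,"wz":12,"dx":24.5,"dy":-1.5,"dz":1,"gripper":0}]'
python3 - <<'E'
from h import *
from bench import capture
import cv2
for a in (-135,-138,-141,-144,-146,-147.5):
    q,y=pushpose(W,a,0); print(a,*d(q,y))
i=capture("side")[100:220,180:310]
cv2.imwrite("pics/s2.png",cv2.resize(i,None,fx=5,fy=5,interpolation=2))
E
```

```text
time: 3.1
tcp_pos: [0.4404, 0.0222, 0.1088]
tcp_rot: [[-0.708, 0.706, 0.001], [0.706, 0.708, 0.0], [-0.0, 0.001, -1.0]]
force: [-0.3, 0.3, -1.0]
gripper_width: 0.002
finger_force: 0.0
-135 [-0.2 -0.1  0.8] [0.03 0.03 0.06]
-138 [ 5.7 -0.8  0.8] [0.04 0.03 3.06]
-141 [11.7 -1.2  0.8] [0.04 0.02 6.06]
-144 [17.7 -1.3  0.8] [0.04 0.02 9.06]
-146 [21.7 -1.2  0.8] [ 0.04  0.02 11.06]
-147.5 [24.7 -1.1  0.8] [ 0.04  0.02 12.56]
```

View pics/s2.png

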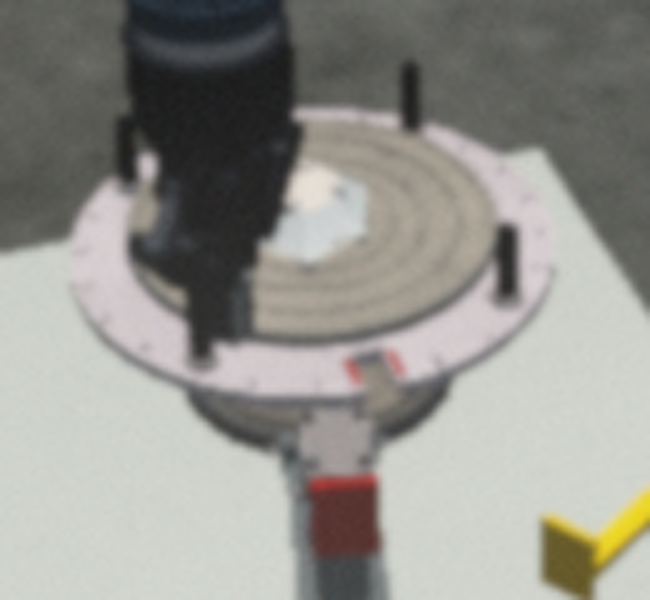

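The wheel is turning. The slot is now at about crop (374,368), and the tab's top edge is centred at (345,480). I'll compute the remaining angle from these.

```bash
python3 - <<'E'
from h import *
def a(u,v,z):
    q=ray("side",u/5+179.6,v/5+99.6,z)[:2]-W; return np.hypot(*q).round(4),np.degrees(np.arctan2(q[1],q[0])).round(2)
print("slot",a(374,368,.087),"tab",a(344,480,.122),"pin2",a(203,362,.091),"pin",a(507,298,.091),a(410,70,.132), a(508,230,.132))
E
```

```text
slot (np.float64(0.1109), np.float64(-90.85)) tab (np.float64(0.2302), np.float64(-102.67)) pin2 (np.float64(0.117), np.float64(-134.13)) pin (np.float64(0.1139), np.float64(-46.96)) (np.float64(0.1087), np.float64(44.08)) (np.float64(0.113), np.float64(-46.21))
```

```bash
python3 -m handwheel '[{"wx":0,"wy":0,"wz":3,"dx":6,"dy":-1,"dz":0,"gripper":0},{"wx":0,"wy":0,"wz":6,"dx":12,"dy":-1,"dz":0,"gripper":0},{"wx":0,"wy":0,"wz":9,"dx":17,"dy":-1,"dz":0,"gripper":0},{"wx":0,"wy":0,"wz":10,"dx":20,"dy":-1,"dz":0,"gripper":0},{"wx":0,"wy":0,"wz":11,"dx":21,"dy":-1,"dz":0,"gripper":0}]'
python3 - <<'E'
from h import *
from bench import capture
import cv2
for a in (-145,-146,-147.5):
    q,y=pushpose(W,a,0); print(a,*d(q,y))
i=capture("side")[140:220,190:290]
cv2.imwrite("pics/s3.png",cv2.resize(i,None,fx=7,fy=7,interpolation=2))
E
```

```text
time: 3.65
tcp_pos: [0.4252, 0.0361, 0.1085]
tcp_rot: [[-0.561, 0.828, 0.0], [0.828, 0.561, 0.0], [-0.0, 0.0, -1.0]]
force: [-0.1, -0.2, -0.3]
gripper_width: -0.0
finger_force: 0.0
-145 [-1.  -0.2  0.5] [ 0.02  0.01 -0.91]
-146 [ 0.9 -0.5  0.5] [0.02 0.01 0.09]
-147.5 [ 3.9 -0.9  0.5] [0.02 0.01 1.59]
```

View pics/s3.png

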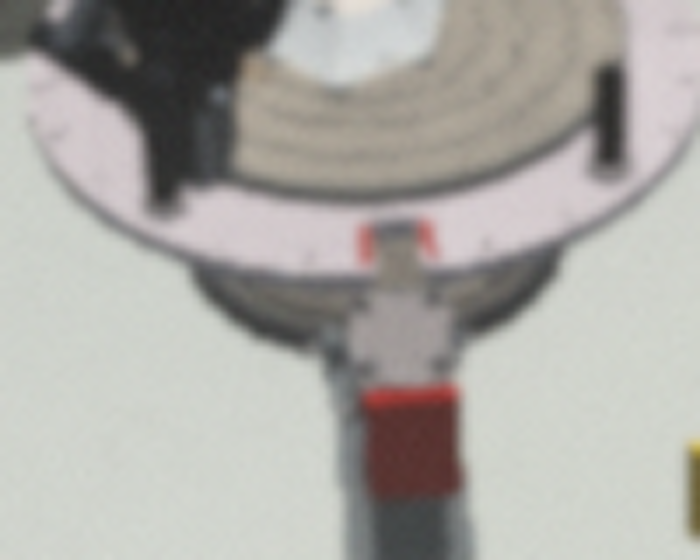

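The slot's paint lines are at crop (367,245) and (428,240), nearly in line with the cover plate centre (404,335) and the tab top (411,395).

```bash
python3 - <<'E'
from h import *
def a(u,v,z):
    q=ray("side",u/7+189.57,v/7+139.57,z)[:2]-W; return np.hypot(*q).round(4),np.degrees(np.arctan2(q[1],q[0])).round(2)
print("slot",a(398,242,.087),"tab",a(411,396,.122),"plate",a(404,335,.094),"pin",a(163,207,.091),a(612,172,.091),a(609,68,.132))
E
```

```text
slot (np.float64(0.1102), np.float64(-101.16)) tab (np.float64(0.232), np.float64(-102.77)) plate (np.float64(0.169), np.float64(-102.32)) pin (np.float64(0.1171), np.float64(-145.05)) (np.float64(0.1167), np.float64(-58.28)) (np.float64(0.1115), np.float64(-56.07))
```

```bash
python3 -m handwheel '[{"wx":0,"wy":0,"wz":0.5,"dx":1,"dy":0,"dz":0,"gripper":0},{"wx":0,"wy":0,"wz":1,"dx":2,"dy":0,"dz":0,"gripper":0},{"wx":0,"wy":0,"wz":1.5,"dx":2.8,"dy":-0.5,"dz":0,"gripper":0},{"wx":0,"wy":0,"wz":1.5,"dx":2.8,"dy":-0.5,"dz":0,"gripper":0}]'
python3 -m handwheel '[{"wx":0,"wy":0,"wz":0,"dx":-4,"dy":0,"dz":0,"gripper":0},{"wx":0,"wy":0,"wz":0,"dx":-8,"dy":0,"dz":-25,"gripper":0},{"wx":0,"wy":0,"wz":0,"dx":-8,"dy":0,"dz":-60,"gripper":0},{"wx":0,"wy":0,"wz":0,"dx":-8,"dy":0,"dz":-80,"gripper":0}]'
python3 - <<'E'
from h import *
from bench import capture
import cv2
b=np.radians(BAR); u=np.array([np.cos(b),np.sin(b)])
for r in (.265,): print(d(np.r_[np.array(W)+r*u,.19],BAR+180))
i=capture("side")[140:220,190:290]
cv2.imwrite("pics/s4.png",cv2.resize(i,None,fx=7,fy=7,interpolation=2))
E
```

```text
time: 4.1
tcp_pos: [0.4231, 0.038, 0.1083]
tcp_rot: [[-0.539, 0.843, -0.0], [0.843, 0.539, 0.0], [0.0, -0.0, -1.0]]
force: [-0.2, 0.1, -0.0]
gripper_width: 0.002
finger_force: 0.0
time: 4.5
tcp_pos: [0.4286, 0.0309, 0.1904]
tcp_rot: [[-0.538, 0.843, 0.002], [0.843, 0.538, -0.0], [-0.001, 0.002, -1.0]]
force: [1.1, 0.3, -0.8]
gripper_width: -0.002
finger_force: 0.0
(array([-160.2,  -75.7,    0.5]), array([1.300e-01, 3.000e-02, 4.507e+01]))
```

View pics/s4.png

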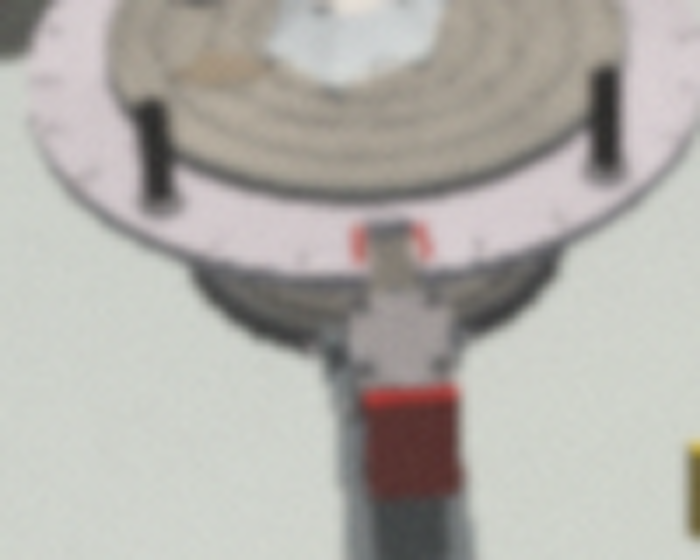

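The slot is now at crop (392,243), within about 0.2° of the bar line. I'll move out behind the tab.

```bash
python3 -m handwheel '[{"wx":0,"wy":0,"wz":8,"dx":-32,"dy":-15,"dz":0,"gripper":0},{"wx":0,"wy":0,"wz":16,"dx":-64,"dy":-30,"dz":0,"gripper":0},{"wx":0,"wy":0,"wz":24,"dx":-96,"dy":-45,"dz":0,"gripper":0},{"wx":0,"wy":0,"wz":32,"dx":-128,"dy":-60,"dz":0,"gripper":0},{"wx":0,"wy":0,"wz":40,"dx":-160,"dy":-76,"dz":0,"gripper":0}]'
python3 -m handwheel '[{"wx":0,"wy":0,"wz":5,"dx":0,"dy":0,"dz":0,"gripper":0},{"wx":0,"wy":0,"wz":5,"dx":0,"dy":0,"dz":0,"gripper":0}]'
python3 - <<'E'
from h import *
b=np.radians(BAR); u=np.array([np.cos(b),np.sin(b)])
for r in (.265,.253,.211): print(d(np.r_[np.array(W)+r*u,.1],BAR+180))
E
```

```text
time: 5.05
tcp_pos: [0.4498, -0.1461, 0.188]
tcp_rot: [[0.135, 0.991, 0.0], [0.991, -0.135, 0.0], [0.0, 0.0, -1.0]]
force: [1.3, -0.5, 0.2]
gripper_width: -0.001
finger_force: 0.0
time: 5.25
tcp_pos: [0.4496, -0.1456, 0.1878]
tcp_rot: [[0.217, 0.976, -0.0], [0.976, -0.217, 0.0], [0.0, -0.001, -1.0]]
force: [-0.3, -0.2, -0.0]
gripper_width: -0.002
finger_force: 0.0
(array([ 1.1,  1.3, 87.8]), array([-0.03, -0.02, -0.02]))
(array([13.1,  1.3, 87.8]), array([-0.03, -0.02, -0.02]))
(array([55.1,  1.3, 87.8]), array([-0.03, -0.02, -0.02]))
```

```bash
python3 -m handwheel '[{"wx":0,"wy":0,"wz":0,"dx":0,"dy":1,"dz":35,"gripper":0},{"wx":0,"wy":0,"wz":0,"dx":0,"dy":1,"dz":65,"gripper":0},{"wx":0,"wy":0,"wz":0,"dx":0,"dy":1,"dz":82,"gripper":0},{"wx":0,"wy":0,"wz":0,"dx":0,"dy":1,"dz":88,"gripper":0},{"wx":0,"wy":0,"wz":0,"dx":0,"dy":1,"dz":88,"gripper":0}]'
python3 - <<'E'
from h import *
from bench import capture
import cv2
b=np.radians(BAR); u=np.array([np.cos(b),np.sin(b)])
print(d(np.r_[np.array(W)+.211*u,.1],BAR+180))
i=cv2.resize(capture("side")[130:230,200:300],None,fx=5,fy=5,interpolation=2)
cv2.imwrite("pics/s5.png",i)
E
```

```text
time: 5.75
tcp_pos: [0.4499, -0.1439, 0.0996]
tcp_rot: [[0.213, 0.977, -0.002], [0.977, -0.213, 0.001], [0.001, -0.002, -1.0]]
force: [-0.0, 0.5, 0.4]
gripper_width: -0.002
finger_force: 0.0
(array([53.3,  1.5, -0.4]), array([-0.11, -0.03,  0.2 ]))
```

View pics/s5.png

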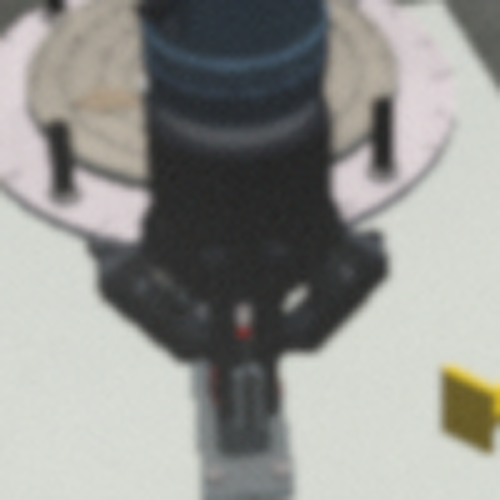

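The tip is centred behind the tab, with red visible on both sides at crop (217,390) and (277,390). I'll push in slowly.

```bash
python3 -m handwheel '[{"wx":0,"wy":0,"wz":0,"dx":5,"dy":1,"dz":0,"gripper":0},{"wx":0,"wy":0,"wz":0,"dx":10,"dy":1,"dz":0,"gripper":0},{"wx":0,"wy":0,"wz":0,"dx":14,"dy":1,"dz":0,"gripper":0},{"wx":0,"wy":0,"wz":0,"dx":18,"dy":1,"dz":0,"gripper":0},{"wx":0,"wy":0,"wz":0,"dx":22,"dy":1,"dz":0,"gripper":0}]'
python3 -m handwheel '[{"wx":0,"wy":0,"wz":0,"dx":3,"dy":0,"dz":0,"gripper":0},{"wx":0,"wy":0,"wz":0,"dx":6,"dy":0,"dz":0,"gripper":0},{"wx":0,"wy":0,"wz":0,"dx":9,"dy":0,"dz":0,"gripper":0},{"wx":0,"wy":0,"wz":0,"dx":12,"dy":0,"dz":0,"gripper":0},{"wx":0,"wy":0,"wz":0,"dx":15,"dy":0,"dz":0,"gripper":0}]'
python3 -c "
from h import *
b=np.radians(BAR); u=np.array([np.cos(b),np.sin(b)])
print(d(np.r_[np.array(W)+.211*u,.1],BAR+180))"
```

```text
time: 6.3
tcp_pos: [0.4567, -0.1234, 0.1006]
tcp_rot: [[0.215, 0.977, 0.0], [0.977, -0.215, -0.001], [-0.001, 0.001, -1.0]]
force: [-0.8, -2.5, 1.4]
gripper_width: -0.004
finger_force: 0.9
time: 6.8
tcp_pos: [0.4597, -0.1086, 0.1003]
tcp_rot: [[0.215, 0.977, 0.0], [0.977, -0.215, -0.0], [-0.0, 0.0, -1.0]]
force: [-0.5, -2.1, 1.4]
gripper_width: 0.003
finger_force: 1.0
(array([16.8, -0.6,  0.3]), array([0.01, 0.01, 0.08]))
```

```bash
python3 -m handwheel '[{"wx":0,"wy":0,"wz":0,"dx":2,"dy":0,"dz":0,"gripper":0},{"wx":0,"wy":0,"wz":0,"dx":4,"dy":0,"dz":0,"gripper":0},{"wx":0,"wy":0,"wz":0,"dx":6,"dy":0,"dz":0,"gripper":0},{"wx":0,"wy":0,"wz":0,"dx":8,"dy":0,"dz":0,"gripper":0},{"wx":0,"wy":0,"wz":0,"dx":10,"dy":0,"dz":0,"gripper":0}]'
python3 -m handwheel '[{"wx":0,"wy":0,"wz":0,"dx":1.5,"dy":0,"dz":0,"gripper":0},{"wx":0,"wy":0,"wz":0,"dx":3,"dy":0,"dz":0,"gripper":0},{"wx":0,"wy":0,"wz":0,"dx":4.5,"dy":0,"dz":0,"gripper":0}]'
python3 -m handwheel '[{"wx":0,"wy":0,"wz":0,"dx":1,"dy":0,"dz":0,"gripper":0}]'
python3 -m handwheel '[{"wx":0,"wy":0,"wz":0,"dx":1,"dy":0,"dz":0,"gripper":0}]'
```

```text
time: 7.3
tcp_pos: [0.4618, -0.0988, 0.1003]
tcp_rot: [[0.215, 0.977, -0.0], [0.977, -0.215, 0.0], [0.0, -0.0, -1.0]]
force: [-0.9, -1.6, 1.4]
gripper_width: 0.002
finger_force: 1.0
time: 7.6
tcp_pos: [0.4627, -0.0945, 0.1003]
tcp_rot: [[0.215, 0.977, -0.0], [0.977, -0.215, 0.0], [0.0, -0.0, -1.0]]
force: [-0.8, -2.2, 1.4]
gripper_width: -0.004
finger_force: 1.0
time: 7.7
tcp_pos: [0.4629, -0.0935, 0.1003]
tcp_rot: [[0.215, 0.977, 0.0], [0.977, -0.215, 0.0], [0.0, -0.0, -1.0]]
force: [-0.8, -2.0, 1.2]
gripper_width: -0.002
finger_force: 1.0
time: 7.8
tcp_pos: [0.4631, -0.0926, 0.1003]
tcp_rot: [[0.215, 0.977, 0.0], [0.977, -0.215, 0.0], [0.0, 0.0, -1.0]]
force: [-0.2, -0.2, 1.1]
gripper_width: 0.001
finger_force: 1.0
```

```bash
for k in 1; do python3 -m handwheel '[{"wx":0,"wy":0,"wz":0,"dx":1,"dy":0,"dz":0,"gripper":0},{"wx":0,"wy":0,"wz":0,"dx":1,"dy":0,"dz":0,"gripper":0}]'; done
python3 -m handwheel '[{"wx":0,"wy":0,"wz":0,"dx":1,"dy":0,"dz":0,"gripper":0},{"wx":0,"wy":0,"wz":0,"dx":1,"dy":0,"dz":0,"gripper":0}]'
```

```text
time: 8.0
tcp_pos: [0.4632, -0.0924, 0.1003]
tcp_rot: [[0.215, 0.977, -0.001], [0.977, -0.215, -0.002], [-0.002, -0.0, -1.0]]
force: [-1.0, -4.8, 1.3]
gripper_width: -0.002
finger_force: 2.5
time: 8.2
tcp_pos: [0.4632, -0.0924, 0.1004]
tcp_rot: [[0.216, 0.976, -0.001], [0.976, -0.216, -0.004], [-0.004, -0.0, -1.0]]
force: [-1.8, -7.8, 1.4]
gripper_width: -0.001
finger_force: 3.9
```

It has stopped firmly at r ≈ 211 mm, which is the home position, and the force is rising. I'll back off, lift, and check.

```bash
python3 -m handwheel '[{"wx":0,"wy":0,"wz":0,"dx":-6,"dy":0,"dz":0,"gripper":0},{"wx":0,"wy":0,"wz":0,"dx":-20,"dy":0,"dz":0,"gripper":0},{"wx":0,"wy":0,"wz":0,"dx":-30,"dy":0,"dz":-35,"gripper":0},{"wx":0,"wy":0,"wz":0,"dx":-40,"dy":-20,"dz":-80,"gripper":0},{"wx":0,"wy":0,"wz":0,"dx":-40,"dy":-60,"dz":-110,"gripper":0}]'
python3 -m handwheel '[{"wx":0,"wy":0,"wz":0,"dx":-20,"dy":-45,"dz":0,"gripper":0},{"wx":0,"wy":0,"wz":0,"dx":-30,"dy":-70,"dz":-20,"gripper":0},{"wx":0,"wy":0,"wz":0,"dx":-30,"dy":-70,"dz":-20,"gripper":0},{"wx":0,"wy":0,"wz":0,"dx":-30,"dy":-70,"dz":-20,"gripper":0}]'
python3 - <<'E'
from bench import capture
import cv2
i=cv2.resize(capture("side")[100:220,180:310],None,fx=4.8,fy=4.8,interpolation=2)
cv2.imwrite("pics/s6.png",i)
E
```

```text
time: 8.7
tcp_pos: [0.3985, -0.119, 0.2126]
tcp_rot: [[0.216, 0.976, 0.004], [0.976, -0.216, -0.001], [-0.0, 0.004, -1.0]]
force: [-0.7, -0.4, -0.3]
gripper_width: 0.001
finger_force: 0.0
time: 9.1
tcp_pos: [0.3219, -0.1317, 0.2305]
tcp_rot: [[0.216, 0.976, 0.002], [0.976, -0.216, -0.0], [0.0, 0.002, -1.0]]
force: [0.3, -0.2, 0.6]
gripper_width: -0.0
finger_force: 0.0
```

View pics/s6.png

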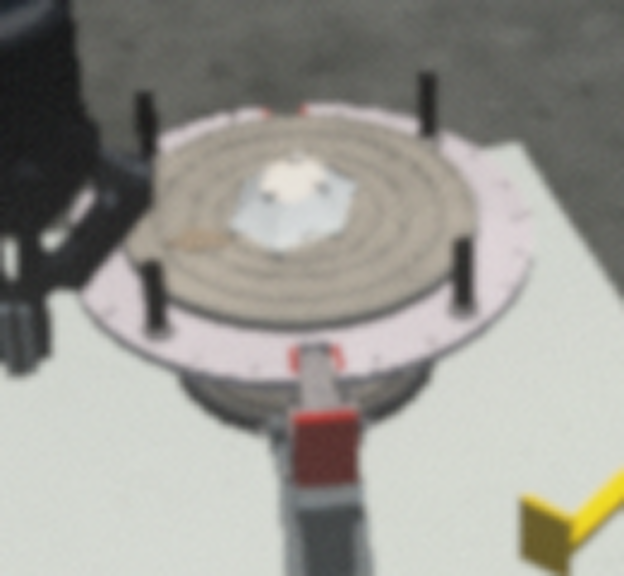

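The nose is in the slot at crop (317,360), the tab is up against the guide at (326,445), and the casting is still centred. Handing in.

```bash
python3 -c "
from bench import sign_off
print(sign_off())"
```

```text
the job is handed in; nothing more can be done
None
```

The wheel is locked: I pushed pin 3 round until a slot faced the bar, then pushed the bar fully home by its red tab without touching the casting, and the job was handed in at about 9 s.

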